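# Wake the bench reader and hold its bayonet plug in the reading position

## Robot

A 6-joint arm with a two-finger parallel gripper is mounted at the origin on a cart in front of the work surface, level with it; the furniture and walls round the work are solid. World frame = base frame: x ahead of the robot, y to its left, z up, the work surface at z = 0. Lengths are in mm, angles in rad, forces in N, time in s.
With the tool pointing down it reaches from about 375 to 925 mm from the base axis. Payload 5.7 kg.
Tool frame: the origin (TCP) lies at the very end of the fingers, on their centre line; the grasp point (between the pads) lies 19 mm behind it; z points along the fingers, y is the direction in which the jaws open and shut (so a half turn about z gives the same grasp; the last joint's range is limited). The gripper opens to 88 mm and grips with 3 to 60 N. Pads are 20 mm wide; open, the fingers measure 115 mm over their backs; the gripper's body (75 mm by 178 mm) begins 61 mm behind the grasp point.
Start: joints at [-1.216, 0.359, 1.51, -0, 1.272, -0.115], TCP at [271.605, -534.97, 222.623] pointing down, gripper open.
Joint ranges: [-2.97, 2.97], [-1.01, 2.36], [0.21, 2.38], [-0.96, 4.11], [0.2, 2.71], [-2.98, 2.98]. Speed limits (rad/s): [2.39, 2.39, 3.14, 3.14, 3.14, 3.14].

## Interface

Orientations are given as a rotation vector (axis times angle).
In Python, from plant import r, read_camera, camera_model, nets gives the robot as it stands. The module is installed in compiled form; this text tells all that it offers.
- The arm moves only by the shell command python3 -m handwheel 'ROWS' [FORCE]. ROWS is JSON, a list of rows, each a list of 3 entries, a list of its own where there are three numbers: the turn, a rotation vector about the tool's x, y, z in degrees, then the shift along the tool's x, y, z in m, then the closure, from 0 (fully open) to 1 (shut). In form: [[[rx, ry, rz], [tx, ty, tz], claw], ...]. A call has exactly 10 rows; each row is the pose to reach, as a shift and turn from the pose commanded when the call began, along the tool's axes at that moment; what a row does not reach only later rows make up. A row lasts 1/10 s, in which the tool goes at most 50 mm and 8.59 degrees, less where a joint would pass 70% of its speed; a pose out of reach is approached as far as the arm can. A call with a gripper value outside its range is refused whole. The fingers move at their own pace and stop on an object; FORCE is the grip in N (left out, the last holds). Time passes only in rows, so rows that repeat a pose let the fingers close, or fill a call up. It gives the time, the measured TCP pose, the force and the opening at its end, in the units of the state.
- r.read_state(): the state, without advancing time (a new reading comes with each control period).
- read_camera(name): name is "scene" or "top" or "wrist"; returns (picture, depth): 420x560x3 uint8, blue, green, red; 420x560 float32, mm along the optical axis (not along the pixel's ray), 0 where there is no reading.
- camera_model(name): a dict with "K" (3x3 intrinsics, pixels), "R" (3x3) and "t" (3): a world point X has camera coordinates R X + t. Camera axes: x right, y down, z forward; pixel columns grow to the right and rows downward; lengths in mm; the calibration is good to about 2 mm. A picture is of the moment at which its call begins: read the wrist's pose just before it. camera_model takes no time and is no camera call; for the wrist camera it gives the pose at the moment of the call.
- r.sign_off(): hands the job in, once; it reports no verdict.
Trained networks look in the newest picture that a camera, given by its name, has taken for a name from the list of things; names that differ only in an ending like _2 or _b are one class to them, and where a whole thing is asked for, a point or a joint stands for the part that bears it (a point fixed in the world has none). Each returns a list of dicts, best first, with "confidence" (0 to 1); they miss things now and then, are a little off and sometimes report something else, mostly with a low value. They report only what shows in the picture. A call takes as long as a camera call. They do not tell look-alikes from the thing itself.
- nets.find_in(name, camera): "rect" ([left, top, right, bottom] as shares, 0 to 1, of the picture: columns of its width, rows of its height, round what is visible of it).
The state is a dict: "time_s": time; "qpos": joint angles; "dq": joint speeds; "joint_efforts": joint torques, N m; "tcp_pos": TCP position; "tcp_rot": TCP orientation; "wrist_force": force on the tool from outside, world axes, zero at the start; "torque": the same for the moment, N m; "opening": finger opening in mm.
Only numpy, scipy, OpenCV 4.12 (cv2) and the standard library are available. Lean on these libraries where they do the work, as an engineer would, in place of code of your own. Each camera call takes 0.05 s, during which the arm holds its last target.

## Task

Press the reader's three keys one at a time, fully down and letting each come up again: yellow, then blue, then green. Then pick up the orange-winged bayonet plug, push it into the round port with its pins through the slots, twist it clockwise (seen from above) against the spring as far as it goes, about a quarter turn, and finish still gripping it there, because it springs back if let go. Leave the other things on the bench alone.

Things in the scene. Friction and masses are not known exactly. Their poses are not given: they have to be found in the camera images.
- port_mouth (a point): Middle of the bayonet port's mouth at the top of its rim, 70 mm above the worktop. Dark steel ring, 55 mm outside diameter, 25 mm tall, on the deck (45 mm high) of the reader, a fixed low white console 170 x 240 mm. z up; x is the line of the two entry slots (10 mm wide, 45 mm from end to end across the hole; a red mark outside each). Round hole 34 mm wide; lip 6 mm thick.
- plug_center (a point): Centre of the loose bayonet plug (57 mm tall, 80 g, upright on its foot), 28.5 mm above the foot. From the foot up: 30 mm shank, 21 mm long, with two 6 mm cross pins along x, 8 mm up, 40 mm over the ends; black collar 46 mm wide to 26 mm; orange wing grip to 57 mm, 46 mm long on x, 16 mm thick on y, white line on top along x. z up. A half turn makes no difference.
- twist (a joint): Sprung carrier in the port that the plug's pins turn: 0 at rest (pins in line with the slots), grows clockwise seen from above, stops at 1.35 rad. The pins meet it after about 0.07 rad, so the plug turns 81 degrees in all; it cannot turn the other way. The spring resists with 0.06 N m at first, 0.17 N m at the stop, and turns the plug back when let go.
- key_yellow_top (a point): Centre of the top of the yellow round key, 28 mm diameter, its top 67 mm above the worktop, in a black 44 mm housing on the reader's deck, pressed straight down. The three keys stand in a row 70 mm apart on the robot's side of the reader; which colour is where varies.
- key_blue_top (a point): Centre of the top of the blue round key, like the yellow one.
- key_green_top (a point): Centre of the top of the green round key, like the yellow one.
- key_yellow (a joint): Travel of the yellow key: 0 up, 0.006 m fully down (5 N), springs back.
- key_blue (a joint): Travel of the blue key: 0 up, 0.006 m fully down (5 N), springs back.
- key_green (a joint): Travel of the green key: 0 up, 0.006 m fully down (5 N), springs back.
- spanner: Open-ended spanner 164 mm long, lying to the left of the plug. Bystander.
- tan_tape: Roll of tan tape, 85 mm diameter, 24 mm high, near the front edge on the right, before the chiller (a tall white fixed cabinet about 0.4 m high between the arm's start and the reader: pass above it). Bystander.
- marker: Red-capped marker, 130 mm long, lying near the front edge. Bystander.
- dropper: Dropper bottle with a red cap, 40 mm diameter, 85 mm tall, behind the reader. Bystander.
- tube: Capped 50 ml tube standing on its orange cap, 35 mm diameter, 114 mm tall, at the back. Bystander.
- plunger (a joint): Sprung brass disc in the port, pushed down by the plug's foot: 0 at rest with its top 11 mm below the rim, grows downward, 4 N at first, 7 N at 0.010 m. The plug can be twisted only with its pins below the lip (foot at least 17 mm below the rim, disc down 6 mm; the plug's collar meets the rim at 21 mm, disc down 10 mm).
Things that resemble listed ones, but are neither listed nor needed, are in the scene too. Leave any purple or turquoise look-alike of the part that bears plug_center alone.

How it is judged (in metres and radians):
On the way, in this order (a step that is already met when the one before it is completed fails the run):
1. yellow key pressed at least 4.5 mm, the others up (value of joint key_yellow above 0.0045 m and value of joint each of key_blue, key_green below 0.002 m), for 0.04 s.
2. blue key pressed at least 4.5 mm, the others up (value of joint key_blue above 0.0045 m and value of joint each of key_yellow, key_green below 0.002 m), for 0.04 s.
3. green key pressed at least 4.5 mm, the others up (value of joint key_green above 0.0045 m and value of joint each of key_yellow, key_blue below 0.002 m), for 0.04 s.
4. plug pushed into the port with its pins below the lip, all keys up (z of plug_center in the frame of port_mouth below 0.0135 m and horizontal distance between plug_center and port_mouth below 0.005 m and angle between plug_center's own z axis and vertical below 0.15 rad and value of joint each of key_yellow, key_blue, key_green below 0.002 m), for 0.04 s.
At the end, for the whole second after the job is handed in: The fingers still grip the plug (over 2 N) and keep it still in the port: pins under the lip (plug centre 3 to 13.5 mm above the rim, within 5 mm of the port's axis, under 0.15 rad of tilt), sprung carrier turned at least 1.15 of its 1.35 rad, and all three keys up (all of step 4 and value of joint twist above 1.15 rad and z of plug_center in the frame of port_mouth above 0.003 m and contact force between the fingers and plug above 2 N and linear speed of plug below 0.02 m/s); the arm keeps its last pose, push and grip.
It fails at once if two keys down at once (value of joint each of key_yellow, key_blue above 0.003 m or value of joint each of key_yellow, key_green above 0.003 m or value of joint each of key_blue, key_green above 0.003 m).
It fails at once if a bystander moved more than 25 mm (distance of any of spanner, tan_tape, marker, dropper, tube from where it was at the start of the episode above 0.025 m).
It also fails if it takes over 72 s, if anything falls off the work surface, if the arm or the gripper's body presses on something with over 40 N, if the wrist force passes 120 N, or if a joint passes its speed limit or range.

## Working session

There is one attempt and no reset: what is moved stays moved. The work goes in short steps, Python scripts to look and compute and a shell command to move; the robot and the scene stay as the last step left them, time stands still between calls to the robot, and variables do not carry over. Pictures are saved under pics/ and viewed, and the job is handed in when it is done.

```bash
mkdir -p pics
python3 - <<'E'
from plant import r, read_camera, camera_model, nets
import cv2,numpy as np
s=r.read_state(); print({k:np.round(v,3).tolist() for k,v in s.items()})
for c in ["scene","top","wrist"]:
    p,d=read_camera(c); cv2.imwrite(f"pics/{c}0.png",p); np.save(f"pics/{c}0.npy",d)
    m=camera_model(c); print(c,np.round(m["K"],1).tolist(),np.round(m["R"],3).tolist(),np.round(m["t"],1).tolist())
    np.savez(f"pics/{c}0m.npz",**m)
E
ls
```

```text
{'time_s': 0.0, 'qpos': [-1.216, 0.359, 1.511, -0.0, 1.272, -0.115], 'dq': [0.0, -0.0, 0.0, -0.0, -0.0, 0.0], 'joint_efforts': [-0.002, -51.539, -27.074, 0.067, 0.035, -0.0], 'tcp_pos': [271.383, -534.358, 221.826], 'tcp_rot': [-3.054, -0.731, 0.0], 'wrist_force': [-0.074, 0.077, -0.064], 'torque': [-0.011, -0.005, 0.037], 'opening': 87.62}
scene [[417.5, 0.0, 281.1], [0.0, 417.5, 210.6], [0.0, 0.0, 1.0]] [[-0.587, -0.809, 0.01], [-0.476, 0.335, -0.813], [0.655, -0.482, -0.582]] [378.2, 320.9, 846.1]
top [[527.0, 0.0, 278.6], [0.0, 527.0, 215.1], [0.0, 0.0, 1.0]] [[0.0, -1.0, 0.011], [-0.991, -0.002, -0.135], [0.135, -0.011, -0.991]] [45.4, 588.4, 1355.7]
wrist [[333.3, 0.0, 283.2], [0.0, 333.3, 210.8], [0.0, 0.0, 1.0]] [[0.451, -0.892, -0.002], [-0.865, -0.438, 0.243], [-0.218, -0.108, -0.97]] [-598.2, -28.0, 390.5]
pics
```

View pics/scene0.png

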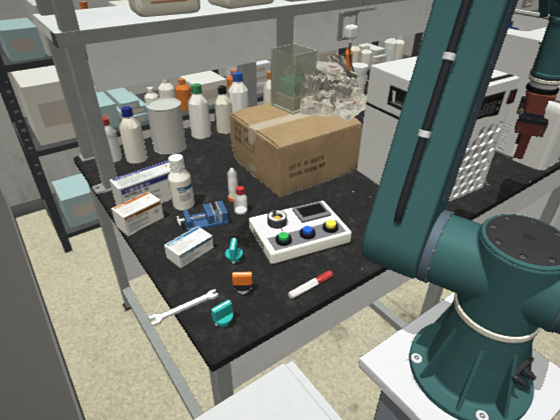

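View pics/top0.png

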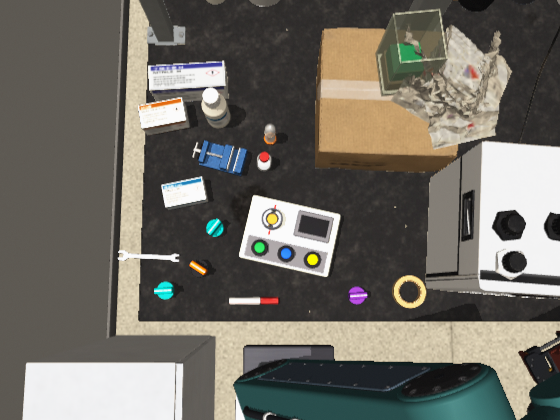

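View pics/wrist0.png

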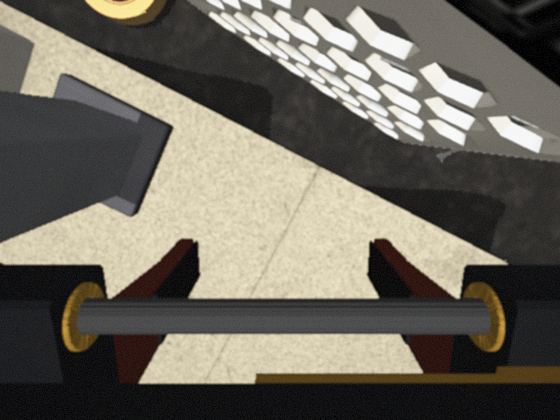

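The top view shows the reader at (290,235), with green (260,247), blue (286,254) and yellow (313,259) keys and the port at (273,218). Plug candidates are orange at (198,268), turquoise at (215,228) and (165,291), and purple at (357,295). The description picks the orange one. Next I'll measure and check it in a crop.

```bash
cat > h.py <<'E'
import numpy as np,cv2
def world(m,u,v,d=None,z=None):
    K,R,t=m["K"],m["R"],m["t"]; ray=np.linalg.inv(K)@np.array([u,v,1.])
    C=-R.T@t; w=R.T@ray
    if d is None: d=(z-C[2])/w[2]
    return C+w*d
def proj(m,X):
    c=m["K"]@(m["R"]@np.asarray(X,float)+m["t"]); return c[:2]/c[2]
E
python3 - <<'E'
from plant import r, read_camera, camera_model, nets
import cv2,numpy as np
from h import *
p,d=read_camera("top");m=camera_model("top")
for n,z in [("port_mouth",70),("plug_center",57),("key_yellow_top",67),("key_blue_top",67),("key_green_top",67)]:
    for o in nets.find_in(n,"top")[:5]:
        a=np.array(o["rect"])*[560,420,560,420]; c=(a[:2]+a[2:])/2
        print(n,round(o["confidence"],2),a.round(0),world(m,*c,z=z).round(1), d[int(c[1]),int(c[0])])
hsv=cv2.cvtColor(p,cv2.COLOR_BGR2HSV).astype(int)
for n,lo,hi,box,z in [("yel",20,38,(300,248,326,272),67),("blue",100,125,(274,242,298,266),67),("green",45,80,(248,235,272,259),67),("orange",3,20,(185,255,212,282),57),("portyel",20,38,(262,207,284,230),59)]:
    x0,y0,x1,y1=box;h=hsv[y0:y1,x0:x1];M=(h[...,0]>=lo)&(h[...,0]<=hi)&(h[...,1]>150)&(h[...,2]>80)
    v,u=np.nonzero(M);u=u+x0;v=v+y0;c=(u.mean(),v.mean());dd=np.median(d[v,u])
    print(n,len(u),np.round(c,1),world(m,*c,z=z).round(1),world(m,*c,d=dd).round(1))
crop=p[180:310,140:340]; cv2.imwrite("pics/c1.png",cv2.resize(crop,None,fx=4,fy=4,interpolation=cv2.INTER_CUBIC))
print(r.read_state()["time_s"])
E
```

```text
port_mouth 0.98 [239. 197. 336. 279.] [525.3  23.5  70. ] 1382.324
plug_center 0.75 [190. 260. 207. 277.] [447.7 251.8  57. ] 1354.4259
plug_center 0.7 [155. 282. 175. 301.] [387.7 336.4  57. ] 1346.2466
plug_center 0.7 [345. 289. 368. 305.] [ 375.  -152.7   57. ] 1350.6443
plug_center 0.7 [264. 125. 276. 142.] [806.4  70.   57. ] 1363.1287
plug_center 0.68 [212. 220. 221. 235.] [553.3 208.4  57. ] 1370.6713
key_yellow_top 0.39 [307. 256. 320. 266.] [465.9 -43.6  67. ] 1351.5605
key_blue_top 0.63 [278. 244. 289. 259.] [490.   33.1  67. ] 1355.1058
key_blue_top 0.48 [191. 261. 208. 276.] [447.7 249.5  67. ] 1353.3505
yel 104 [312.2 259. ] [471.1 -39.9  67. ] [471.1 -39.9  66.7]
blue 100 [285.7 253. ] [486.3  28.2  67. ] [486.4  28.2  66.7]
green 96 [259.1 247. ] [501.9  96.5  67. ] [501.9  96.4  67.8]
orange 92 [197.8 267.4] [449.8 254.4  57. ] [449.9 254.7  55.2]
portyel 79 [271.8 218.6] [576.6  64.2  59. ] [576.6  64.2  59. ]
0.45
```

View pics/c1.png

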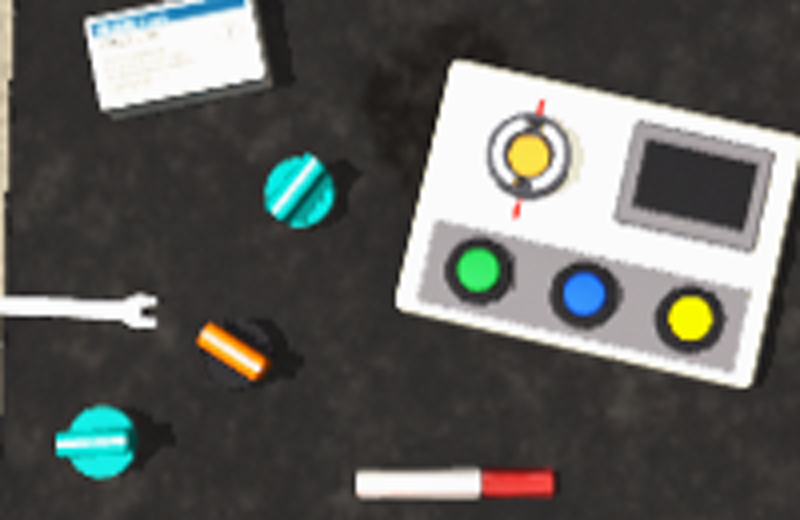

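Run:
```python
import numpy as np
from h import *
m=np.load("pics/top0m.npz");d=np.load("pics/top0.npy")
P=np.array([[world(m,u,v,d=d[v,u]) for u in range(560)] for v in range(420)])
h=(P[...,2]>250)&(P[...,2]<460)&(np.arange(560)[None]>400)&(np.arange(420)[:,None]<310)
print(P[h].min(0),P[h].max(0))
hi=(np.arange(420)[:,None]<310)&(P[...,2]>100)
for u in range(0,560,40): print(u,[ (int(a)) for a in P[0:310:20,u,2]])
print(world(m,430,290,z=400),world(m,427,180,z=400))
# orange wing PCA
import cv2
p=cv2.imread("pics/top0.png");hsv=cv2.cvtColor(p,cv2.COLOR_BGR2HSV).astype(int)
```

```text
[ 374.89900678 -566.18439641  250.00187679] [ 976.49258997 -200.38878755  429.78645306]
0 [221, 222, 211, 206, 200, 191, 186, 178, 172, 168, 162, 157, 147, 142, 134, 127]
40 [21, 17, 1421, 0, -9, -20, -21, -36, -34, -45, -53, -64, -63, -77, -88, -92]
80 [-258, -269, -288, -285, -304, -308, -321, -341, -338, -349, -354, -371, -377, -392, -400, -403]
120 [-700, -715, -694, -712, -712, -728, -732, -749, -752, -780, -783, -800, -807, 8, -799, -805]
160 [183, 124, 14, 0, 98, 25, 68, 1, 2, 0, 1, 0, -4, 0, -2, 4]
200 [-6, 0, 1, -6, 1421, 12, -2, 0, 35, 40, 42, 2, 2, 27, 3, 1]
240 [0, 2, 2, 0, 1, -6, 1, -2, 41, -1, 0, -2, -4, 4, 3, 18]
280 [4, -7, 2, 0, 2, 0, 0, -1, -3, 3, 3, 77, 50, 54, 1, -2]
320 [-2, 2, -8, 165, 177, 179, 181, 185, 100, 2, 2, 56, 58, 57, 0, 0]
360 [0, 5, 183, 185, 188, 181, 183, 189, 130, 6, -2, -6, 2, 1, 0, 26]
400 [0, 371, 276, 395, 305, 224, 185, 184, 134, 1, 0, 0, 0, -1, 30, 25]
440 [234, 393, 380, 395, 338, 261, 233, 212, 141, 116, 113, 124, 134, 137, 143, -3]
480 [70, -4, -1, 334, 332, 274, 238, -3, 374, 372, 376, 379, 377, 379, 376, -3]
520 [26, 0, 1, 0, -1, -1, 0, 19, 381, 380, 381, 423, 377, 424, 379, -3]
[ 394.47960146 -241.51808271  400.        ] [ 610.26510646 -243.81751865  400.        ]
```

```bash
python3 -m handwheel '[[[0,0,0],[0,0,-0.045],0.5],[[0,0,0],[0,0,-0.09],1],[[0,0,0],[0,0,-0.135],1],[[0,0,0],[0,0,-0.18],1],[[0,0,0],[0,0,-0.225],1],[[0,0,0],[0,0,-0.265],1],[[0,0,0],[0.02,-0.018,-0.28],1],[[0,0,0],[0.05,-0.044,-0.28],1],[[0,0,0],[0.088,-0.077,-0.28],1],[[0,0,0],[0.125,-0.11,-0.28],1]]' 20
```

```text
time_s: 1.45
tcp_pos: [333.5, -379.0, 502.6]
tcp_rot: [3.056, 0.729, 0.001]
wrist_force: [0.4, -0.2, 0.2]
opening: 11.2
```

```bash
python3 -m handwheel '[[[0,0,0],[0.037,-0.032,0],1],[[0,0,0],[0.074,-0.064,0],1],[[0,0,0],[0.111,-0.097,0],1],[[0,0,0],[0.148,-0.129,0],1],[[0,0,0],[0.185,-0.161,0],1],[[0,0,0],[0.222,-0.193,0],1],[[0,0,0],[0.25,-0.218,0.02],1],[[0,0,0],[0.2765,-0.241,0.06],1],[[0,0,0],[0.2765,-0.241,0.11],1],[[0,0,0],[0.2765,-0.241,0.16],1]]'
python3 - <<'E'
from plant import r, read_camera, camera_model, nets
import cv2,numpy as np
m=camera_model("wrist");p,d=read_camera("wrist"); cv2.imwrite("pics/w1.png",p); np.save("pics/w1.npy",d);np.savez("pics/w1m.npz",**m)
print(-m["R"].T@m["t"], r.read_state()["tcp_pos"])
E
```

```text
time_s: 2.45
tcp_pos: [471.2, -38.9, 344.1]
tcp_rot: [3.053, 0.735, 0.003]
wrist_force: [1.1, -0.8, 1.0]
opening: 0.2
[530.15202718  -7.87855029 506.5241893 ] [463.76946886 -37.79535571 333.89199431]
```

View pics/w1.png

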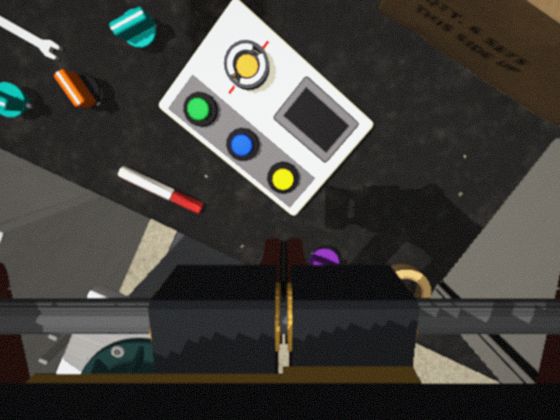

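The view shows the keys: green (198,108), blue (241,145), yellow (283,180). The port is at (246,66) and the orange plug at (75,87). The arm was still settling, so I'll measure again.

```bash
cat > meas.py <<'E'
from plant import r, read_camera, camera_model, nets
import cv2,numpy as np,sys
from h import *
def blob(p,d,m,lo,hi,z,box=None,S=140,V=70,mn=40,n=3):
    hsv=cv2.cvtColor(p,cv2.COLOR_BGR2HSV)
    M=cv2.inRange(hsv,(lo,S,V),(hi,255,255))
    if box is not None:
        B=np.zeros_like(M);B[box[1]:box[3],box[0]:box[2]]=255;M&=B
    k,lab,st,ce=cv2.connectedComponentsWithStats(M)
    o=[]
    for i in sorted(range(1,k),key=lambda i:-st[i,4])[:n]:
        if st[i,4]<mn: continue
        dd=np.median(d[lab==i]); o.append((ce[i].round(1),int(st[i,4]),world(m,*ce[i],z=z).round(1),world(m,*ce[i],d=dd).round(1)))
    return o
E
python3 - <<'E'
from meas import *
s=r.read_state();print(s["tcp_pos"],s["dq"].round(3) if hasattr(s["dq"],'round') else s["dq"])
m=camera_model("wrist");p,d=read_camera("wrist"); cv2.imwrite("pics/w2.png",p); np.savez("pics/w2m.npz",d=d,**m)
s=r.read_state();print(s["tcp_pos"],s["tcp_rot"])
for n,lo,hi,z in [("yel",26,34,67),("blue",100,125,67),("green",45,75,67),("portyel",18,25,59),("orange",5,14,57)]:
    for o in blob(p,d,m,lo,hi,z): print(n,*o)
E
```

```text
[463.76946886 -37.79535571 333.89199431] [-0.017  0.006 -0.051 -0.001  0.244 -0.002]
[464.43584787 -38.33095762 337.92778324] [-3.04778369 -0.73107543  0.02270093]
yel [288.3 172.5] 410 [471.2 -37.   67. ] [471.2 -37.   66.8]
blue [246.  136.9] 432 [487.   30.8  67. ] [486.9  30.8  66.8]
green [201.3  99.5] 451 [502.6  98.9  67. ] [502.6  98.8  67. ]
portyel [310.7 375.3] 1514 [ 204.2 -213.3   59. ] [485.3 -33.3 440.6]
portyel [251.6  54.5] 436 [577.2  67.   59. ] [577.2  67.   59.1]
portyel [289.6 316.9] 320 [ 280.3 -137.2   59. ] [491.  -25.8 433.6]
orange [76.4 79.3] 642 [453.7 249.3  57. ] [452.1 255.   47.2]
```

```bash
python3 -m handwheel '[[[0,0,0],[0,0,0.03],1],[[0,0,0],[0,0,0.07],1],[[0,0,0],[0,0,0.11],1],[[0,0,0],[0,0,0.15],1],[[0,0,0],[0,0,0.19],1],[[0,0,0],[0,0,0.22],1],[[0,0,0],[0,0,0.245],1],[[0,0,0],[0,0,0.26],1],[[0,0,0],[0,0,0.264],1],[[0,0,0],[0,0,0.264],1]]'
python3 - <<'E'
from meas import *
s=r.read_state();print(s["tcp_pos"],s["dq"])
E
```

```text
time_s: 3.55
tcp_pos: [472.9, -41.0, 82.4]
tcp_rot: [3.055, 0.73, 0.003]
wrist_force: [-0.7, -0.2, 0.0]
opening: 0.3
[472.925237   -40.9745777   82.35688388] [ 0.00337556 -0.01888564  0.00123647 -0.00099445  0.00376344  0.00195077]
```

```bash
python3 -m handwheel '[[[0,0,0],[0,0,0.004],1],[[0,0,0],[0,0,0.008],1],[[0,0,0],[0,0,0.011],1],[[0,0,0],[0,0,0.013],1],[[0,0,0],[0,0,0.015],1],[[0,0,0],[0,0,0.016],1],[[0,0,0],[0,0,0.017],1],[[0,0,0],[0,0,0.017],1],[[0,0,0],[0,0,0.017],1],[[0,0,0],[0,0,0.017],1]]'
```

```text
time_s: 4.55
tcp_pos: [470.7, -40.2, 64.2]
tcp_rot: [-3.055, -0.731, -0.0]
wrist_force: [0.2, 0.2, 3.4]
opening: 0.3
```

```bash
python3 -m handwheel '[[[0,0,0],[0,0,0.001],1],[[0,0,0],[0,0,0.002],1],[[0,0,0],[0,0,0.003],1],[[0,0,0],[0,0,0.004],1],[[0,0,0],[0,0,0.005],1],[[0,0,0],[0,0,0.005],1],[[0,0,0],[0,0,0.005],1],[[0,0,0],[0,0,0.005],1],[[0,0,0],[0,0,0.005],1],[[0,0,0],[0,0,0.005],1]]'
```

```text
time_s: 5.55
tcp_pos: [470.9, -40.2, 60.9]
tcp_rot: [3.055, 0.731, 0.001]
wrist_force: [-6.2, 1.3, 29.0]
opening: 0.3
```

```bash
python3 -m handwheel '[[[0,0,0],[0,0,-0.012],1],[[0,0,0],[0,0,-0.025],1],[[0,0,0],[0,0,-0.028],1],[[0,0,0],[0.015,-0.0185,-0.028],1],[[0,0,0],[0.034,-0.041,-0.028],1],[[0,0,0],[0.0458,-0.0553,-0.028],1],[[0,0,0],[0.0458,-0.0553,-0.028],1],[[0,0,0],[0.0458,-0.0553,-0.024],1],[[0,0,0],[0.0458,-0.0553,-0.018],1],[[0,0,0],[0.0458,-0.0553,-0.018],1]]'
python3 -m handwheel '[[[0,0,0],[0,0,0.004],1],[[0,0,0],[0,0,0.007],1],[[0,0,0],[0,0,0.01],1],[[0,0,0],[0,0,0.012],1],[[0,0,0],[0,0,0.014],1],[[0,0,0],[0,0,0.0155],1],[[0,0,0],[0,0,0.0165],1],[[0,0,0],[0,0,0.0165],1],[[0,0,0],[0,0,0.0165],1],[[0,0,0],[0,0,0.0165],1]]'
```

```text
time_s: 6.55
tcp_pos: [485.5, 29.1, 76.0]
tcp_rot: [-3.055, -0.73, 0.003]
wrist_force: [0.0, 0.0, 0.5]
opening: 0.8
time_s: 7.55
tcp_pos: [486.5, 29.6, 61.2]
tcp_rot: [3.055, 0.732, 0.0]
wrist_force: [-3.6, -2.8, 9.9]
opening: 0.5
```

```bash
python3 -m handwheel '[[[0,0,0],[0,0,-0.012],1],[[0,0,0],[0,0,-0.025],1],[[0,0,0],[0,0,-0.028],1],[[0,0,0],[0.015,-0.018,-0.028],1],[[0,0,0],[0.033,-0.04,-0.028],1],[[0,0,0],[0.0446,-0.0536,-0.028],1],[[0,0,0],[0.0446,-0.0536,-0.028],1],[[0,0,0],[0.0446,-0.0536,-0.024],1],[[0,0,0],[0.0446,-0.0536,-0.018],1],[[0,0,0],[0.0446,-0.0536,-0.018],1]]'
python3 -m handwheel '[[[0,0,0],[0,0,0.004],1],[[0,0,0],[0,0,0.007],1],[[0,0,0],[0,0,0.01],1],[[0,0,0],[0,0,0.013],1],[[0,0,0],[0,0,0.0155],1],[[0,0,0],[0,0,0.017],1],[[0,0,0],[0,0,0.018],1],[[0,0,0],[0,0,0.018],1],[[0,0,0],[0,0,0.018],1],[[0,0,0],[0,0,0.018],1]]'
```

```text
time_s: 8.55
tcp_pos: [500.9, 97.0, 77.6]
tcp_rot: [-3.055, -0.73, 0.004]
wrist_force: [-0.6, -0.8, 0.3]
opening: 0.9
time_s: 9.55
tcp_pos: [502.1, 97.6, 61.3]
tcp_rot: [3.055, 0.732, 0.0]
wrist_force: [-2.0, -2.2, 9.7]
opening: 0.2
```

```bash
python3 -m handwheel '[[[0,0,0],[0,0,-0.02],1],[[0,0,0],[0,0,-0.05],1],[[0,0,0],[0,0,-0.09],1],[[0,0,0],[0,0,-0.13],1],[[0,0,0],[0,0,-0.17],1],[[0,0,0],[0,0,-0.19],1],[[0,0,0],[0,0,-0.2],1],[[0,0,0],[0,0,-0.2],1],[[0,0,0],[0,0,-0.2],1],[[0,0,0],[0,0,-0.2],1]]'
python3 - <<'E'
from meas import *
m=camera_model("wrist");p,d=read_camera("wrist"); cv2.imwrite("pics/w3.png",p); np.savez("pics/w3m.npz",d=d,**m)
s=r.read_state();print(s["tcp_pos"],s["tcp_rot"],s["dq"])
print("tcp px",proj(m,s["tcp_pos"]))
for n,lo,hi,z in [("yel",26,34,67),("blue",100,125,67),("green",45,75,67),("portyel",18,25,59),("orange",5,14,57)]:
    for o in blob(p,d,m,lo,hi,z): print(n,*o)
E
```

```text
time_s: 10.55
tcp_pos: [500.9, 97.7, 258.9]
tcp_rot: [-3.055, -0.731, 0.005]
wrist_force: [-0.1, -0.3, -0.3]
opening: 0.6
[501.00807419  97.72759139 258.96256108] [-3.05464569 -0.7310108   0.00491945] [-5.76749891e-05 -1.95231258e-03 -4.85411169e-03 -5.96752045e-04
  1.57252416e-03  5.88606392e-04]
tcp px [284.8797142  259.48564962]
yel [375.2 260.6] 166 [475.4 -31.1  67. ] [475.5 -30.9  67.5]
blue [331.8 227.8] 496 [487.3  31.8  67. ] [487.2  31.7  66.7]
green [283.5 188.5] 545 [502.6  99.6  67. ] [502.5  99.6  66.8]
portyel [304.  375.4] 1658 [296.4 -34.1  59. ] [520.5 103.8 365.8]
portyel [342.5 139.2] 520 [576.9  67.   59. ] [576.9  67.   59.1]
portyel [289.5 317.5] 344 [362.2  20.3  59. ] [526.7 110.  358.8]
orange [138.9 161.6] 623 [456.4 252.4  57. ] [453.4 255.9  46.8]
```

View pics/w3.png

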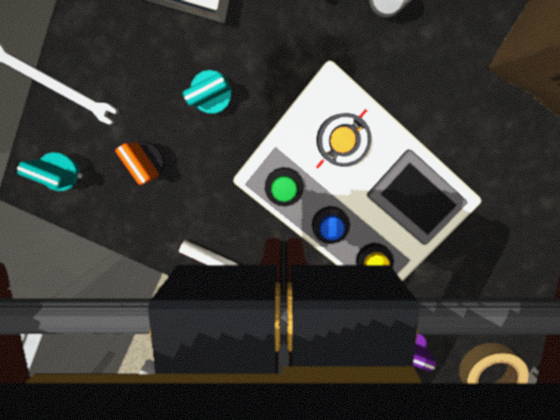

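```bash
python3 -m handwheel '[[[0,0,-6],[-0.001,-0.03,0],0],[[0,0,-12],[-0.003,-0.06,0],0],[[0,0,-18],[-0.005,-0.09,0],0],[[0,0,-24],[-0.008,-0.12,0.02],0],[[0,0,-30.6],[-0.01,-0.142,0.04],0],[[0,0,-30.6],[-0.01,-0.142,0.06],0],[[0,0,-30.6],[-0.01,-0.142,0.07],0],[[0,0,-30.6],[-0.01,-0.142,0.07],0],[[0,0,-30.6],[-0.01,-0.142,0.07],0],[[0,0,-30.6],[-0.01,-0.142,0.07],0]]'
python3 - <<'E'
from meas import *
m=camera_model("wrist");p,d=read_camera("wrist"); cv2.imwrite("pics/w4.png",p); np.savez("pics/w4m.npz",d=d,**m)
s=r.read_state();print(s["tcp_pos"],s["tcp_rot"],s["dq"])
print("tcp px",proj(m,s["tcp_pos"]))
for n,lo,hi,z in [("green",45,75,67),("portyel",18,25,59),("orange",5,14,57)]:
    for o in blob(p,d,m,lo,hi,z): print(n,*o)
E
```

```text
time_s: 11.6
tcp_pos: [429.8, 219.8, 191.4]
tcp_rot: [2.755, 1.51, 0.002]
wrist_force: [0.6, 0.7, -0.9]
opening: 77.2
[429.80221777 219.7714905  191.47958774] [2.75462527e+00 1.51012252e+00 2.63168615e-03] [ 1.76153639e-03 -3.18912412e-03  6.87064669e-04  1.01339177e-03
 -2.04508586e-03 -5.58352161e-05]
tcp px [283.78695083 260.06659764]
green [419.9 268.9] 515 [504.  100.9  67. ] [504.  101.   67.1]
portyel [464.8 317. ] 1200 [519.1  26.1  59. ] [477.2 222.  289.7]
portyel [100.9 317.1] 854 [215.7 220.4  59. ] [411.5 264.2 290.1]
portyel [350.1 377.8] 555 [388.1  25.7  59. ] [451.2 229.8 299. ]
orange [280.  155.1] 363 [450.7 258.1  57. ] [450.5 257.8  52.7]
```

View pics/w4.png

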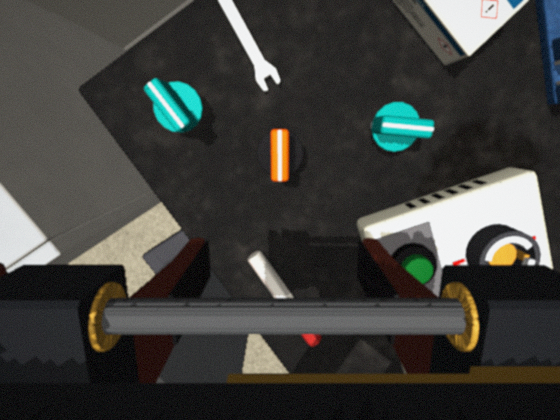

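The orange wing, with its white line, is at (280,155) and nearly vertical. Turquoise look-alikes are at (178,106) and (398,127), and the spanner tip is at (266,85). I'll fit the axis next.

Run:
```python
from meas import *
m=dict(np.load("pics/w4m.npz"));p=cv2.imread("pics/w4.png")
c=p[110:200,240:330];h=cv2.cvtColor(c,cv2.COLOR_BGR2HSV)
M=cv2.inRange(h,(0,0,170),(180,110,255)); M2=cv2.inRange(h,(3,120,120),(22,255,255))
for n,MM in (("white",M),("all",M|M2)):
    k,lab,st,ce=cv2.connectedComponentsWithStats(MM); i=1+np.argmax(st[1:,4]);print(n,st[i],ce[i]+[240,110])
    v,u=np.nonzero(lab==i);P=np.array([world(m,a+240,b+110,z=57)[:2] for a,b in zip(u,v)])
    w,V=np.linalg.eigh(np.cov(P.T));a=V[:,1];print(P.mean(0),((P-P.mean(0))@a).min(),((P-P.mean(0))@a).max(),np.degrees(np.arctan2(a[1],a[0])), "mid",P.mean(0)+a*(((P-P.mean(0))@a).min()+((P-P.mean(0))@a).max())/2)
cv2.imwrite("pics/c4.png",cv2.resize(c,None,fx=6,fy=6,interpolation=cv2.INTER_NEAREST))
print(m["R"][2])
```

```text
white [ 37  19   5  52 229] [279.2489083  153.46724891]
[450.83529822 259.52127591] -23.40003935967621 21.04760406768059 57.98811606501718 mid [450.21179095 258.52391608]
all [ 30  19  19  53 961] [279.22580645 154.49115505]
[450.3329373  258.77910786] -23.444846370955563 22.00467520724742 57.96153692197286 mid [449.95094022 258.16869696]
[-0.12988875 -0.2039067  -0.9703355 ]
```

View pics/c4.png

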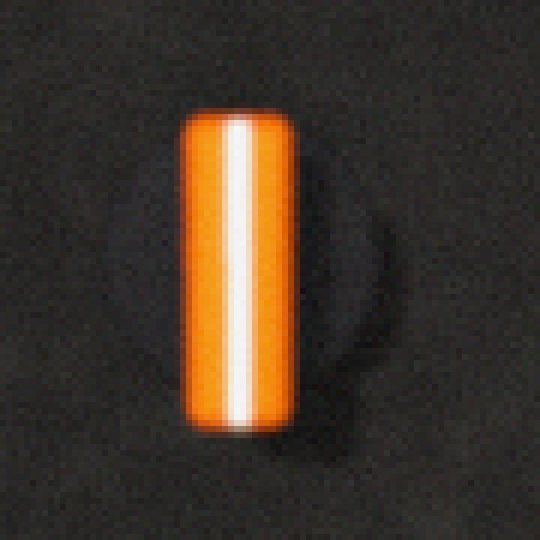

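```bash
python3 -m handwheel '[[[0,0,-0.6],[0.01,-0.001,0.01],0],[[0,0,-0.6],[0.022,-0.002,0.03],0],[[0,0,-0.6],[0.034,-0.0028,0.055],0],[[0,0,-0.6],[0.0418,-0.0028,0.08],0],[[0,0,-0.6],[0.0418,-0.0028,0.098],0],[[0,0,-0.6],[0.0418,-0.0028,0.106],0],[[0,0,-0.6],[0.0418,-0.0028,0.106],0],[[0,0,-0.6],[0.0418,-0.0028,0.106],0],[[0,0,-0.6],[0.0418,-0.0028,0.106],0],[[0,0,-0.6],[0.0418,-0.0028,0.106],0]]'
python3 - <<'E'
from meas import *
m=camera_model("wrist");p,d=read_camera("wrist"); cv2.imwrite("pics/w5.png",p); np.savez("pics/w5m.npz",d=d,**m)
s=r.read_state();print(s["tcp_pos"],s["tcp_rot"])
print("tcp px",proj(m,s["tcp_pos"]))
c=p[150:300,200:360];h=cv2.cvtColor(c,cv2.COLOR_BGR2HSV)
M=cv2.inRange(h,(0,0,150),(180,110,255)); M2=cv2.inRange(h,(3,140,100),(22,255,255))
for n,MM in (("white",M),("all",M|M2)):
    k,lab,st,ce=cv2.connectedComponentsWithStats(MM); i=1+np.argmax(st[1:,4]);print(n,st[i],ce[i]+[200,150])
    v,u=np.nonzero(lab==i);P=np.array([world(m,a+200,b+150,z=57)[:2] for a,b in zip(u,v)])
    w,V=np.linalg.eigh(np.cov(P.T));a=V[:,1];print(P.mean(0),((P-P.mean(0))@a).min(),((P-P.mean(0))@a).max(),np.degrees(np.arctan2(a[1],a[0])), "mid",P.mean(0)+a*(((P-P.mean(0))@a).min()+((P-P.mean(0))@a).max())/2)
    print(np.median(d[v+150,u+200]))
E
```

```text
time_s: 12.65
tcp_pos: [449.6, 256.9, 85.6]
tcp_rot: [2.746, 1.526, 0.003]
wrist_force: [0.3, 0.1, 0.8]
opening: 88.1
[449.45087499 256.84045501  85.47572872] [2.74618015e+00 1.52568005e+00 2.61457243e-03]
tcp px [283.57957758 260.16863566]
white [ 80  54   8  71 494] [283.048583   237.76720648]
[450.55322273 259.11837629] -23.439919007299856 21.081843474558397 57.2785343481887 mid [449.91588732 258.12644201]
200.14621
all [  69   43   29   82 1661] [283.26971704 234.95063215]
[451.56116818 260.48089955] -25.150239120676382 25.950634000955024 57.5188377695655 mid [451.77608313 260.81849332]
202.87653
```

View pics/w5.png

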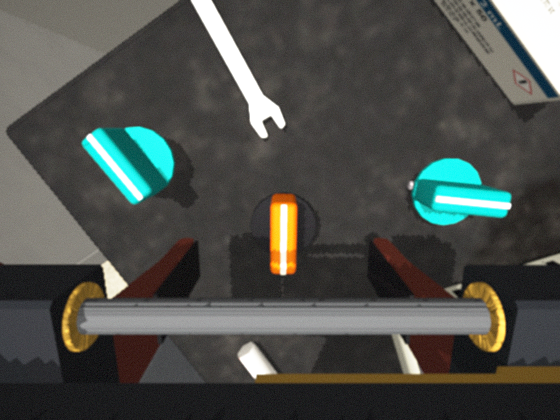

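Run:
```python
from meas import *
from scipy.spatial.transform import Rotation as Ro
m=dict(np.load("pics/w3m.npz"));p=cv2.imread("pics/w3.png");d=m["d"]
T=np.array([501.0,97.73,258.96]);R=Ro.from_rotvec([-3.0546,-0.731,0.0049]).as_matrix()
for dx,dy in [(10,-13.5),(10,0),(10,13.5),(0,0),(-10,0)]: print(dx,dy,proj(m,T+R@[dx,dy,0]))
for v in range(232,270,3): print(v,d[v,258:310:4].round(0).astype(int).tolist())
pts=np.array([R.T@(world(m,u,v,d=d[v,u])-T) for v in range(225,300) for u in range(255,312) if d[v,u]<230])
print(np.percentile(pts,[1,50,99],axis=0).round(1)); t=pts[pts[:,2]>-6];print(len(t),t.min(0),t.max(0))
cv2.imwrite("pics/c3.png",cv2.resize(p[220:300,240:330],None,fx=6,fy=6,interpolation=cv2.INTER_NEAREST))
```

```text
10 -13.5 [258.58126265 241.32958893]
10 0 [284.86458781 241.30074433]
10 13.5 [311.15232473 241.2718949 ]
0 0 [284.86856289 259.49469555]
-10 0 [284.87242811 277.1857965 ]
232 [441, 440, 441, 441, 441, 442, 442, 442, 440, 442, 396, 394, 391]
235 [443, 0, 443, 442, 442, 441, 443, 442, 442, 444, 442, 397, 395]
238 [444, 443, 443, 169, 169, 168, 443, 445, 171, 170, 170, 444, 399]
241 [444, 445, 164, 166, 165, 165, 170, 169, 165, 166, 165, 445, 444]
244 [445, 445, 160, 160, 161, 161, 165, 165, 161, 161, 160, 161, 446]
247 [447, 446, 157, 156, 158, 157, 162, 161, 157, 156, 156, 157, 445]
250 [449, 448, 152, 152, 153, 153, 158, 156, 153, 152, 153, 152, 447]
253 [449, 451, 149, 149, 150, 150, 153, 154, 149, 149, 149, 148, 449]
256 [450, 450, 146, 146, 146, 148, 149, 151, 146, 145, 145, 146, 449]
259 [452, 144, 143, 141, 143, 143, 147, 146, 142, 142, 143, 142, 449]
262 [450, 139, 139, 140, 139, 140, 143, 143, 140, 140, 139, 138, 139]
265 [81, 82, 82, 81, 82, 137, 141, 139, 136, 82, 82, 81, 83]
268 [80, 80, 79, 79, 81, 133, 136, 137, 134, 81, 80, 79, 81]
[[  -1.9   -9.4 -103.1]
 [  32.7   -0.9  -87.4]
 [  34.7    8.    -1.9]]
133 [ 9.06877809 -9.55206239 -5.99359541] [12.73621456  8.09816721  0.32091382]
```

View pics/c3.png

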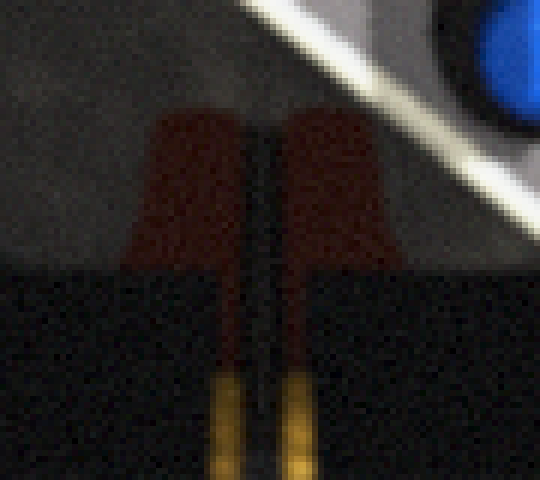

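```bash
python3 -m handwheel '[[[0,0,0],[0.0009,0,0.015],0],[[0,0,0],[0.0009,0,0.03],0],[[0,0,0],[0.0009,0,0.043],0],[[0,0,0],[0.0009,0,0.051],0],[[0,0,0],[0.0009,0,0.0555],0],[[0,0,0],[0.0009,0,0.0555],0],[[0,0,0],[0.0009,0,0.0555],0],[[0,0,0],[0.0009,0,0.0555],0],[[0,0,0],[0.0009,0,0.0555],0.3],[[0,0,0],[0.0009,0,0.0555],0.5]]' 40
python3 -m handwheel '[[[0,0,0],[0,0,0],0.7],[[0,0,0],[0,0,0],0.8],[[0,0,0],[0,0,0],0.9],[[0,0,0],[0,0,0],1],[[0,0,0],[0,0,0],1],[[0,0,0],[0,0,0],1],[[0,0,0],[0,0,0],1],[[0,0,0],[0,0,0],1],[[0,0,0],[0,0,0],1],[[0,0,0],[0,0,0],1]]' 40
```

```text
time_s: 13.7
tcp_pos: [449.6, 257.5, 29.5]
tcp_rot: [-2.746, -1.526, -0.001]
wrist_force: [0.1, -0.3, 1.3]
opening: 75.4
time_s: 14.7
tcp_pos: [449.3, 257.4, 29.1]
tcp_rot: [-2.746, -1.526, 0.0]
wrist_force: [0.5, -0.9, -1.7]
opening: 15.8
```

```bash
python3 -m handwheel '[[[0,0,0],[0,0,-0.02],1],[[0,0,0],[0,0,-0.055],1],[[0,0,0],[0,0,-0.095],1],[[0,0,0],[0,0,-0.13],1],[[0,0,-5],[-0.004,0.013,-0.14],1],[[0,0,-12],[-0.012,0.039,-0.14],1],[[0,0,-19],[-0.021,0.068,-0.14],1],[[0,0,-26],[-0.03,0.097,-0.14],1],[[0,0,-33],[-0.039,0.126,-0.14],1],[[0,0,-40],[-0.048,0.155,-0.14],1]]'
python3 - <<'E'
from plant import r
from math import *
s=r.read_state();R=s["tcp_rot"];print(s["tcp_pos"],R,degrees(2*atan2(R[1],R[0])),s["opening"],s["qpos"])
E
```

```text
time_s: 15.7
tcp_pos: [556.0, 133.8, 169.0]
tcp_rot: [-2.052, -2.378, 0.0]
wrist_force: [0.0, -0.1, -0.6]
opening: 15.6
[555.99404875 133.77000759 168.97038592] [-2.05236809e+00 -2.37789770e+00  3.50591135e-04] -261.59508030085664 15.59194937985058 [ 1.15197112e-01  3.72859805e-01  1.63531571e+00  2.20117526e-04
  1.13390383e+00 -3.15895965e-02]
```

```bash
python3 -m handwheel '[[[0,0,-8],[-0.015,0.01,0],1],[[0,0,-16],[-0.033,0.022,0],1],[[0,0,-24],[-0.053,0.034,0],1],[[0,0,-32],[-0.072,0.046,0],1],[[0,0,-40],[-0.085,0.055,0],1],[[0,0,-48],[-0.09,0.0583,0],1],[[0,0,-56],[-0.09,0.0583,0],1],[[0,0,-63],[-0.09,0.0583,0],1],[[0,0,-69.2],[-0.09,0.0583,0],1],[[0,0,-69.2],[-0.09,0.0583,0],1]]'
python3 - <<'E'
from meas import *
import time
read_camera("top")
m=camera_model("wrist");p,d=read_camera("wrist"); cv2.imwrite("pics/w6.png",p); np.savez("pics/w6m.npz",d=d,**m)
s=r.read_state();R=s["tcp_rot"];print(s["tcp_pos"],R,np.degrees(2*np.arctan2(R[1],R[0])),s["opening"])
print("tcp px",proj(m,s["tcp_pos"]),"port",proj(m,[577,65.3,70]))
for n,lo,hi,z in [("yel",26,34,67),("blue",100,125,67),("green",45,75,67),("portyel",18,25,59)]:
    for o in blob(p,d,m,lo,hi,z): print(n,*o)
E
```

```text
time_s: 16.7
tcp_pos: [625.7, 53.9, 168.8]
tcp_rot: [-0.346, -3.122, -0.0]
wrist_force: [-0.0, 0.8, -0.7]
opening: 16.0
[625.77625184  53.93321681 168.90936136] [-3.51580223e-01 -3.12127663e+00 -1.82683255e-04] -192.85340186224147 15.972693837009329
tcp px [281.39444932 257.95729644] port [282.11093918 148.50883408]
yel [111.   35.1] 1281 [471.1 -37.   67. ] [471.  -37.1  66.8]
blue [465.9 268.6] 2093 [710.8 195.7  67. ] [739.7 220.2  15.7]
blue [208.6  35.5] 1332 [487.   31.5  67. ] [487.   31.5  66.8]
blue [513.9 280.3] 419 [731.  235.1  67. ] [750.8 254.4  36.2]
green [304.5  35.2] 1269 [502.3  99.1  67. ] [502.3  99.1  67. ]
portyel [295. 376.] 3500 [790.3  29.   59. ] [607.9  61.2 276.1]
portyel [283.9 146.7] 901 [576.6  66.9  59. ] [576.6  66.9  59.1]
portyel [241.4 316.4] 490 [716.7  -5.   59. ] [597.3  52.3 268.6]
```

View pics/w6.png

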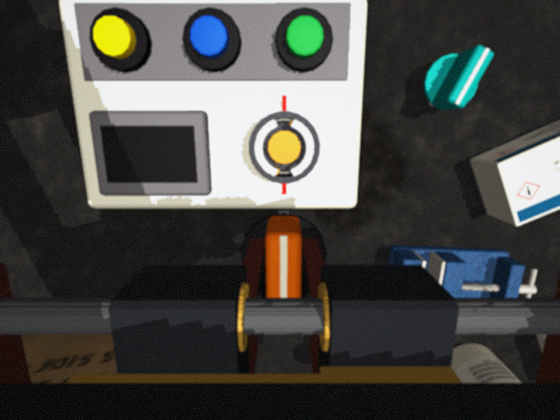

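Run:
```python
from meas import *
m=dict(np.load("pics/w6m.npz"));p=cv2.imread("pics/w6.png");d=m["d"]
c=p[200:310,240:330]
cv2.imwrite("pics/c6.png",cv2.resize(c,None,fx=6,fy=5.4,interpolation=cv2.INTER_NEAREST))
ph=np.radians(167.3);ax=np.array([np.cos(ph),np.sin(ph)]);ay=np.array([-np.sin(ph),np.cos(ph)])*1
ay=np.array([np.cos(ph-np.pi/2),np.sin(ph-np.pi/2)])
h=cv2.cvtColor(p,cv2.COLOR_BGR2HSV).astype(int);W=(h[...,1]<120)&(h[...,2]>140)
T=np.array([625.77,53.93])
for v in range(225,300,4):
    u=np.nonzero(W[v,265:305])[0]+265
    print(v,len(u),u.mean() if len(u) else None,int(d[v,283]),end=' | ')
    
print()
for v in (230,235,236,237,238,240):
    X=world(m,284,v,z=196.8)[:2]-T; print(v,X@ax,X@ay)
# port red marks and ring
red=((h[...,0]<6)|(h[...,0]>174))&(h[...,1]>150)&(h[...,2]>120)
for b in [(90,112),(175,197)]:
    v,u=np.nonzero(red[b[0]:b[1],270:298]);X=world(m,u.mean()+270,v.mean()+b[0],z=45);print("red",len(u),u.mean()+270,v.mean()+b[0],X)
```

```text
225 0 None 152 | 229 0 None 144 | 233 0 None 141 | 237 7 283.0 140 | 241 7 283.0 141 | 245 7 283.0 141 | 249 7 283.0 141 | 253 7 283.0 143 | 257 7 283.0 143 | 261 7 283.0 143 | 265 7 283.0 144 | 269 7 283.0 143 | 273 7 283.0 144 | 277 7 283.0 144 | 281 7 283.0 146 | 285 7 283.0 145 | 289 7 283.0 146 | 293 7 283.0 146 | 297 7 283.0 147 | 
230 23.931176433076182 1.3402985815198247
235 21.716537297124887 1.3338131109665468
236 21.271572465820903 1.3325100515814596
237 20.825924987206683 1.3312049930946046
238 20.379593289140765 1.3298979309020473
240 19.484870921913913 1.327277776913155
red 42 283.9761904761905 102.83333333333333 [542.91507318  74.6450323   45.        ]
red 30 283.96666666666664 187.83333333333334 [611.67536764  58.92774461  45.        ]
```

View pics/c6.png

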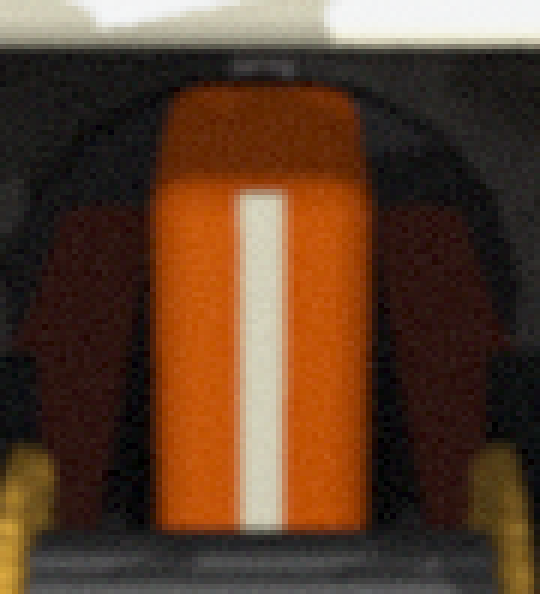

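```bash
python3 -m handwheel '[[[0,0,0],[0.015,0.0009,0],1],[[0,0,0],[0.033,0.0009,0],1],[[0,0,0],[0.046,0.0009,0],1],[[0,0,0],[0.0506,0.0009,0],1],[[0,0,0],[0.0506,0.0009,0.01],1],[[0,0,0],[0.0506,0.0009,0.03],1],[[0,0,0],[0.0506,0.0009,0.048],1],[[0,0,0],[0.0506,0.0009,0.059],1],[[0,0,0],[0.0506,0.0009,0.063],1],[[0,0,0],[0.0506,0.0009,0.063],1]]'
python3 - <<'E'
from meas import *
p,d=read_camera("scene");cv2.imwrite("pics/s7.png",cv2.resize(p[180:270,220:370],None,fx=5,fy=5,interpolation=cv2.INTER_CUBIC))
p,d=read_camera("wrist"); cv2.imwrite("pics/w7.png",p)
s=r.read_state();R=s["tcp_rot"];print(s["tcp_pos"],R,np.degrees(2*np.arctan2(R[1],R[0])),s["opening"],s["wrist_force"],s["qpos"])
E
```

```text
time_s: 17.8
tcp_pos: [576.9, 65.8, 105.4]
tcp_rot: [-0.347, -3.121, 0.0]
wrist_force: [-0.3, -0.2, -1.3]
opening: 16.1
[577.60088937  65.87025054 106.5701835 ] [3.47097985e-01 3.12139439e+00 3.16416035e-04] 167.30959374237656 15.590424867128286 [ 0.45858987  0.37670682 -0.8589788 ] [-5.31270463e-03  4.58360872e-01  1.67641849e+00  1.17761308e-04
  1.00583847e+00 -1.35468266e+00]
```

View pics/s7.png

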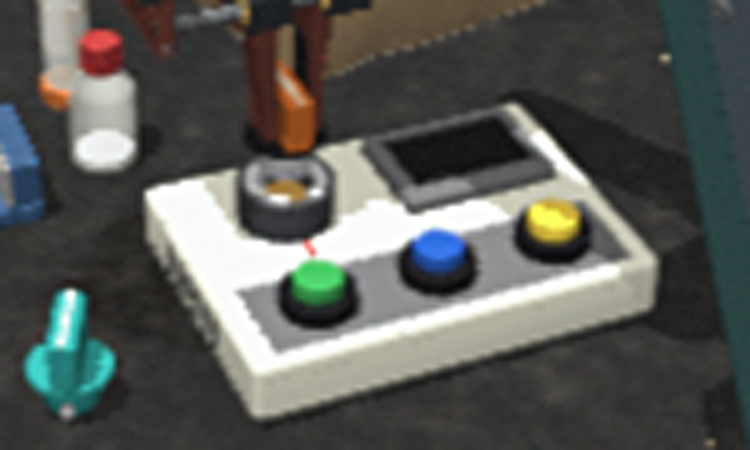

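View pics/w7.png

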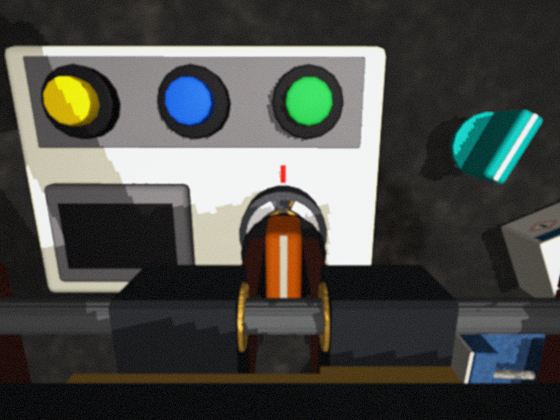

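Run:
```python
from meas import *
m=camera_model("scene");p,d=read_camera("scene")
for n,X in [("rim",[577,66,70]),("foot",[577,66,77]),("collartop",[577,66,103]),("wingtop",[577,66,134])]: print(n,proj(m,X),((proj(m,X)-[245,180])*8).round())
cv2.imwrite("pics/s8.png",cv2.resize(p[180:250,245:335],None,fx=8,fy=8,interpolation=cv2.INTER_CUBIC))
print(r.read_state()["tcp_pos"])
```

```text
rim [276.2229308  214.82012048] [250. 279.]
foot [276.23079692 212.76368373] [250. 262.]
collartop [276.26050957 204.99592487] [250. 200.]
wingtop [276.29699097 195.45861411] [250. 124.]
[577.70735156  65.90895944 106.81060264]
```

View pics/s8.png

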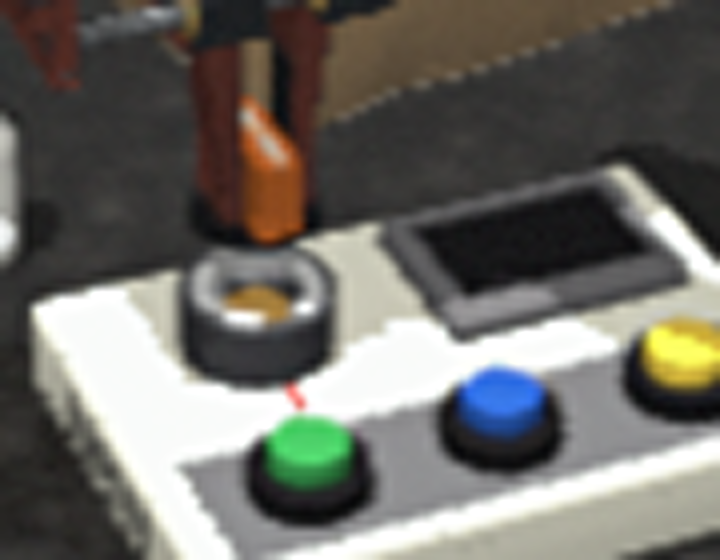

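```bash
python3 -m handwheel '[[[0,0,0],[0.0007,0,0.002],1],[[0,0,0],[0.0007,0,0.004],1],[[0,0,0],[0.0007,0,0.006],1],[[0,0,0],[0.0007,0,0.008],1],[[0,0,0],[0.0007,0,0.01],1],[[0,0,0],[0.0007,0,0.012],1],[[0,0,0],[0.0007,0,0.014],1],[[0,0,0],[0.0007,0,0.016],1],[[0,0,0],[0.0007,0,0.016],1],[[0,0,0],[0.0007,0,0.016],1]]'
```

```text
time_s: 18.95
tcp_pos: [576.2, 66.1, 90.1]
tcp_rot: [-0.347, -3.122, -0.0]
wrist_force: [-0.6, -0.9, -0.6]
opening: 15.4
```

```bash
python3 -m handwheel '[[[0,0,0],[0,0,0.002],1],[[0,0,0],[0,0,0.004],1],[[0,0,0],[0,0,0.006],1],[[0,0,0],[0,0,0.008],1],[[0,0,0],[0,0,0.009],1],[[0,0,0],[0,0,0.01],1],[[0,0,0],[0,0,0.011],1],[[0,0,0],[0,0,0.011],1],[[0,0,0],[0,0,0.011],1],[[0,0,0],[0,0,0.011],1]]'
```

```text
time_s: 19.95
tcp_pos: [576.5, 66.1, 79.4]
tcp_rot: [0.347, 3.122, 0.0]
wrist_force: [0.1, 0.0, 5.3]
opening: 15.6
```

```bash
python3 -m handwheel '[[[0,0,3],[0,0,0.0003],1],[[0,0,7],[0,0,0.0005],1],[[0,0,11],[0,0,0.0005],1],[[0,0,15],[0,0,0.0005],1],[[0,0,20],[0,0,0.0005],1],[[0,0,25],[0,0,0.0005],1],[[0,0,30],[0,0,0.0005],1],[[0,0,35],[0,0,0.0005],1],[[0,0,40],[0,0,0.0005],1],[[0,0,40],[0,0,0.0005],1]]'
python3 -c "
from plant import r
s=r.read_state();print(s['torque'],s['wrist_force'],s['opening'])"
```

```text
time_s: 20.95
tcp_pos: [576.6, 65.8, 79.0]
tcp_rot: [1.397, 2.813, 0.0]
wrist_force: [-0.1, -0.1, 5.8]
opening: 15.8
[-0.1894077   0.03204027  0.07581544] [-0.12512043 -0.1174918   5.78645902] 15.786060733396004
```

```bash
python3 -m handwheel '[[[0,0,5],[0,0,0],1],[[0,0,10],[0,0,0],1],[[0,0,15],[0,0,0],1],[[0,0,20],[0,0,0],1],[[0,0,25],[0,0,0],1],[[0,0,30],[0,0,0],1],[[0,0,35],[0,0,0],1],[[0,0,38],[0,0,0],1],[[0,0,40],[0,0,0],1],[[0,0,40],[0,0,0],1]]' 50
python3 - <<'E'
from meas import *
s=r.read_state();R=s["tcp_rot"];print(s['torque'],s['wrist_force'],s["tcp_pos"],np.degrees(2*np.arctan2(R[1],R[0])))
p,d=read_camera("wrist"); cv2.imwrite("pics/w9.png",p)
p,d=read_camera("scene");cv2.imwrite("pics/s9.png",cv2.resize(p[180:250,245:335],None,fx=8,fy=8,interpolation=cv2.INTER_CUBIC))
s=r.read_state();print(s["torque"],s["opening"])
E
```

```text
time_s: 21.95
tcp_pos: [576.6, 65.7, 79.0]
tcp_rot: [2.273, 2.168, 0.0]
wrist_force: [-0.9, -0.3, 6.7]
opening: 15.5
[-0.23773168  0.06016629  0.19826653] [-0.9127051  -0.32574088  6.70448102] [576.59429618  65.73247433  78.99510478] 87.28761525936594
[-0.22487743  0.10425315  0.19606443] 15.785700592551798
```

View pics/w9.png

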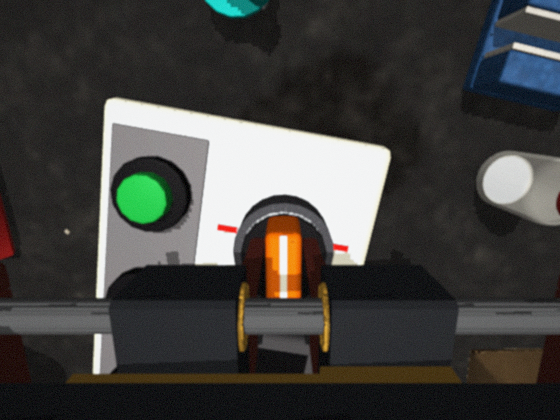

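View pics/s9.png

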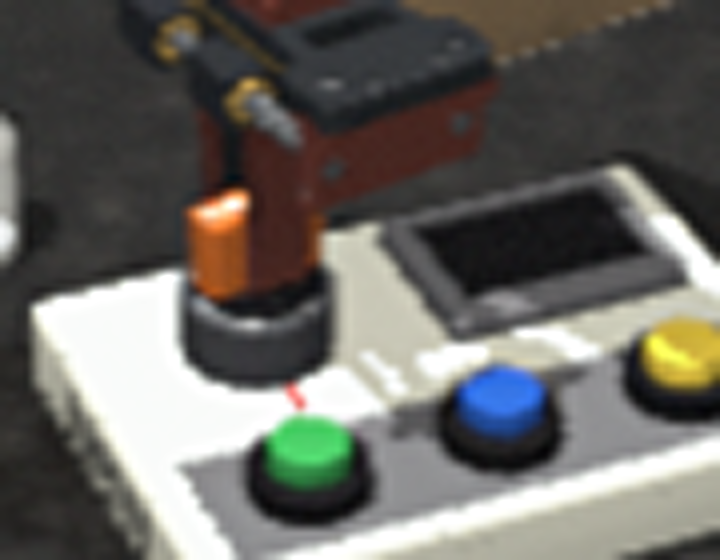

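```bash
python3 -c "
from plant import r
s=r.read_state();print(s['time_s'],s['tcp_pos'],s['torque'],s['opening'],s['dq']);print(r.sign_off())"
```

```text
22.05 [576.59600681  65.74733396  79.02094361] [-0.22487743  0.10425315  0.19606443] 15.785700592551798 [ 0.00066219 -0.00051911  0.00146807  0.00205078 -0.00233541  0.00046514]
the job is handed in; nothing more can be done
None
```

I pressed yellow, blue and green in that order, then picked up the orange plug and pushed it into the port. I twisted it 80° clockwise and handed the job in at 22 s, still gripping it. Sign-off gives no verdict.

- **Keys:** each went to the bottom of its travel, with the fingertips at about 61 mm and 10 to 29 N of force. The first yellow push stopped at 64 mm and 3.4 N, so I pushed further before moving on. All three look up in the last views.
- **Plug:** by calculation from the fingertip height, its centre is about 8 mm above the rim. The disc pushes back with about 6.7 N. The fingers are closed at 15.8 mm on the 16 mm wing with a 50 N grip setting, and the arm is still.
- **Twist:** I had no direct carrier reading. The wrist moment rose from 0.08 to 0.20 N m over the second 40° and the wing still lines up with the jaws, so the carrier should be at about 1.33 of 1.35 rad, at or near the stop.
- **Disagreement:** the top and wrist cameras differed by about 2.5 mm in y on the port. I took a value between them, and the plug then went in with no sideways force to speak of.
- **Bystanders:** I did not touch any of them knowingly, but I did not measure their positions again at the end.

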